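# Put the mixed-up canister lids back on their own canisters

## Robot

A 6-joint arm with a two-finger parallel gripper is mounted at the origin on the work surface. World frame = base frame: x ahead of the robot, y to its left, z up, the work surface at z = 0. Lengths are in mm, angles in degrees, forces in N, time in s.
With the tool pointing down it reaches from about 325 to 1000 mm from the base axis. Payload 5.1 kg.
Tool frame: the origin (TCP) lies at the very end of the fingers, on their centre line; the grasp point (between the pads) lies 19 mm behind it (tcp_to_grasp is the distance from the TCP to the grasp point, in mm); z points along the fingers, y is the direction in which the jaws open and shut (so a half turn about z gives the same grasp; the last joint's range is limited). The gripper opens to 85 mm and grips with 20 to 120 N. Pads are 22 mm wide; open, the fingers measure 114 mm over their backs; the gripper's body (76 mm by 85 mm) begins 54 mm behind the grasp point. The pads swing forward as they close: fully open they stand 13 mm farther back than shut.
Start: joints at [69.981, 7.093, 94.555, -0, 78.352, -4.733], TCP at [171.392, 626.984, 209.422] pointing down, gripper open.
Joint ranges: [-149.61, 149.61], [-58.7, 133.49], [1.44, 155.28], [-77.14, 257.14], [18.33, 153.61], [-166.67, 166.67]. Speed limits (degrees/s): [147.25, 147.25, 180, 180, 180, 180].

## Interface

Orientations are given as [roll, pitch, yaw] about the fixed x, y, z axes, in that order (R = Rz(yaw) Ry(pitch) Rx(roll)).
In Python, from rig import * gives the robot as it stands. The module is installed in compiled form; this text tells all that it offers.
- The arm moves only by the tool jog_arm, never from a script. Its argument "rows" is a list of rows, each a list of 7 numbers: the turn, a rotation vector about the tool's x, y, z in degrees, then the shift along the tool's x, y, z in cm, then the gripper command: -1 is shut, 1 is fully open, values between are in proportion. In form: [[wx, wy, wz, x, y, z, hand], ...]. A call has exactly 5 rows; each row shifts and turns the commanded pose from where the row before left it, along the tool's axes as they then stand; what a row does not reach is not made up. A row lasts 1/12 s, in which the tool goes at most 41.7 mm and 7.16 degrees, less where a joint would pass 70% of its speed; a pose out of reach is approached as far as the arm can. A call is refused whole if a number of a shift passes 4.17 or a number of a turn 7.16, either way. A call with a gripper value outside its range is refused whole. The fingers move at their own pace and stop on an object; the grip force is fixed at half the most. Time passes only in rows, so rows that do not move let the fingers close, or fill a call up. It gives the time, the measured TCP pose, the force and the opening at its end, in the units of the state.
- sense(): the state, without advancing time (a new reading comes with each control period).
- read_camera(name): name is "side" or "top"; returns (picture, depth): 480x640x3 uint8, red, green, blue; 480x640 float32, mm along the optical axis (not along the pixel's ray), 0 where there is no reading.
- camera_params(name): a dict with "camera_matrix" (3x3 intrinsics, pixels), "R" (3x3) and "t" (3): a world point X has camera coordinates R X + t. Camera axes: x right, y down, z forward; pixel columns grow to the right and rows downward; lengths in mm; the calibration is good to about 2 mm. A picture is of the moment at which its call begins. camera_params takes no time and is no camera call.
- job_done(): hands the job in, once; it reports no verdict.
Trained networks look in the newest picture that a camera, given by its name, has taken for a name from the list of things; names that differ only in an ending like _2 or _b are one class to them, and where a whole thing is asked for, a point or a joint stands for the part that bears it (a point fixed in the world has none). Each returns a list of dicts, best first, with "conf" (0 to 1); they miss things now and then, are a little off and sometimes report something else, mostly with a low value. They report only what shows in the picture. A call takes as long as a camera call. They do not tell look-alikes from the thing itself.
- boxes_of(camera, name): "box" ([left, top, width, height] as shares, 0 to 1, of the picture: columns of its width, rows of its height, round what is visible of it).
- outline_of(camera, name): "pixels" (480x640 bool, what is visible of it) and "box" ([left, top, width, height] as shares, 0 to 1, of the picture: columns of its width, rows of its height, round what is visible of it).
The state is a dict: "time": time; "q": joint angles; "qvel": joint speeds; "joint_torque": joint torques, N m; "tool_pos": TCP position; "eef_rot": TCP orientation; "contact_force": force on the tool from outside, world axes, zero at the start; "moment": the same for the moment, N m; "width": opening from 0.0 (shut) to 1.0 (fully open).
Only numpy, scipy, OpenCV 4.12 (cv2) and the standard library are available. Lean on these libraries where they do the work, as an engineer would, in place of code of your own. Each camera call takes 0.05 s, during which the arm holds its last target. There are 200 camera calls.

## Task

After the washing-up the lids of the red, green and white kitchen canisters were put back on the wrong ones: give each canister the lid of its own colour, fully home and level. Rest the spare lid upright in the middle of the cork coaster while you swap the others, never on the bare worktop, and set every lid down gently rather than letting it fall. Leave the canisters, the two mugs and the teaspoon standing where they are.

Things in the scene. Friction and masses are not known exactly. Their poses are not given: they have to be found in the camera images.
- red_knob (a point): The loose red glazed lid (0.13 kg): round disc 88 mm across, 7 mm thick, on top an upright round knob 26 mm across, 28 mm tall, below a tapered plug 18 mm deep (72 mm across, 54 mm at its foot). Yaw is free. The point is the knob's middle, 14 mm above the disc's top, 39 mm above the plug's foot; z up. At the start it sits on a canister of another colour.
- green_knob (a point): The loose green glazed lid (0.13 kg): round disc 88 mm across, 7 mm thick, on top an upright round knob 26 mm across, 28 mm tall, below a tapered plug 18 mm deep (72 mm across, 54 mm at its foot). Yaw is free. The point is the knob's middle, 14 mm above the disc's top, 39 mm above the plug's foot; z up. At the start it sits on a canister of another colour.
- white_knob (a point): The loose white glazed lid (0.13 kg): round disc 88 mm across, 7 mm thick, on top an upright round knob 26 mm across, 28 mm tall, below a tapered plug 18 mm deep (72 mm across, 54 mm at its foot). Yaw is free. The point is the knob's middle, 14 mm above the disc's top, 39 mm above the plug's foot; z up. At the start it sits on a canister of another colour.
- red_canister: The red glazed canister, loose, 0.65 kg, empty: round, 110 mm across, 120 mm tall, its sloping shoulder showing round the lid; neck 88 mm across, mouth 80 mm wide inside. Origin at the centre of its underside, z up. A lid fully home rests its disc on the rim, the middle of its knob 141 mm above this origin. Yaw is free.
- green_canister: The green glazed canister, loose, 0.65 kg, empty: round, 110 mm across, 120 mm tall, its sloping shoulder showing round the lid; neck 88 mm across, mouth 80 mm wide inside. Origin at the centre of its underside, z up. A lid fully home rests its disc on the rim, the middle of its knob 141 mm above this origin. Yaw is free.
- white_canister: The white glazed canister, loose, 0.65 kg, empty: round, 110 mm across, 120 mm tall, its sloping shoulder showing round the lid; neck 88 mm across, mouth 80 mm wide inside. Origin at the centre of its underside, z up. A lid fully home rests its disc on the rim, the middle of its knob 141 mm above this origin. Yaw is free.
- coaster: The round cork coaster, 100 mm across and 6 mm thick, lying fixed on the worktop, empty at the start. Origin at the centre of its underside. A lid resting on it stands upright on its plug, with the middle of its knob 45 mm above this origin.
- mug_a_mid (a point): A blue ceramic mug, 80 mm across and 90 mm tall, with a handle on one side (to its own +y, 37 mm out from its wall), standing loose and to be left alone. This point is its middle, 45 mm up its axis. (A tall kettle and a tin stand well to the right of the work, clear of it.)
- mug_b_mid (a point): A blue ceramic mug, 80 mm across and 90 mm tall, with a handle on one side (to its own +y, 37 mm out from its wall), standing loose and to be left alone. This point is its middle, 45 mm up its axis. (A tall kettle and a tin stand well to the right of the work, clear of it.)
- teaspoon: A stainless steel teaspoon 135 mm long lying loose on the worktop along its own x, to be left alone. Its origin lies near the middle of its length, on its underside.
Mind the look-alikes: they are no part of the job. What is shaped like the part that bears white_knob but pink or yellow is not meant.

How it is judged:
By the outcome, as a careful person would: the job done as asked, in the order asked, and still so for the second after the job is handed in, with the robot touching nothing.
It also fails if it takes over 102 s, if anything falls off the work surface, if the arm or the gripper's body presses on something with over 40 N, if the wrist force passes 120 N, or if a joint passes its speed limit or range.

## Working session

There is one attempt and no reset: what is moved stays moved. The work goes in short steps, Python scripts to look and compute and a tool call to move; the robot and the scene stay as the last step left them, time stands still between calls to the robot, and variables do not carry over. Pictures are saved under pics/ and viewed, about 12 in all and at most 16, crops included, and the job is handed in when it is done.

Besides the shell and the picture viewer there is one more tool, called after ">>>" as name(argument=value, ...), one argument or row to a line, values as JSON. jog_arm: Moves the arm, as the interface text tells. Its arguments: {"type":"object","properties":{"rows":{"type":"array","items":{"type":"array","items":{"type":"number"}}}},"required":["rows"]}

```bash
mkdir -p pics
python3 - <<'E'
from rig import *
import cv2,numpy as np
for n in("top","side"):
    p,d=read_camera(n); cv2.imwrite(f"pics/{n}0.png",p[:,:,::-1]); np.savez(f"{n}0.npz",p=p,d=d)
    c=camera_params(n); print(n,c)
print(sense())
E
```

```text
top {'camera_matrix': array([[594.14934883,   0.        , 313.70830212],
       [  0.        , 594.14934883, 240.37737793],
       [  0.        ,   0.        ,   1.        ]]), 'R': array([[-0.00566837, -0.9995063 , -0.03090338],
       [-0.99576438,  0.00847776, -0.09155013],
       [ 0.09176693,  0.03025354, -0.99532083]]), 't': array([  22.84510388,  495.09545228, 1098.30438602])}
side {'camera_matrix': array([[537.7581682 ,   0.        , 323.86572128],
       [  0.        , 537.7581682 , 239.26773303],
       [  0.        ,   0.        ,   1.        ]]), 'R': array([[ 0.78429674, -0.62033281,  0.00811417],
       [-0.46922916, -0.60170847, -0.646352  ],
       [ 0.40583571,  0.50312436, -0.76299624]]), 't': array([-381.92037475,  314.58792222,  970.71392857])}
{'time': 0.1, 'q': array([ 6.99820228e+01,  7.12921263e+00,  9.46262590e+01,  1.03822973e-03,
        7.83527774e+01, -4.73223340e+00]), 'qvel': array([ 0.04841908, -0.05879967, -0.26208669, -0.02832619, -0.11266343,
        0.07120131]), 'joint_torque': array([ 5.87292670e-04, -4.24929249e+01, -3.66653788e+01, -5.37911194e-05,
        3.98709672e-03,  3.50483226e-06]), 'tool_pos': array([171.1749946 , 626.43705986, 208.28214763]), 'eef_rot': array([-1.79892204e+02, -9.94344721e-03,  1.64714036e+02]), 'contact_force': array([ 1.07822855, -0.24155042,  0.60089249]), 'moment': array([-0.04562385, -0.04603775,  0.01469621]), 'width': 0.9974848692481294}
```

View pics/top0.png

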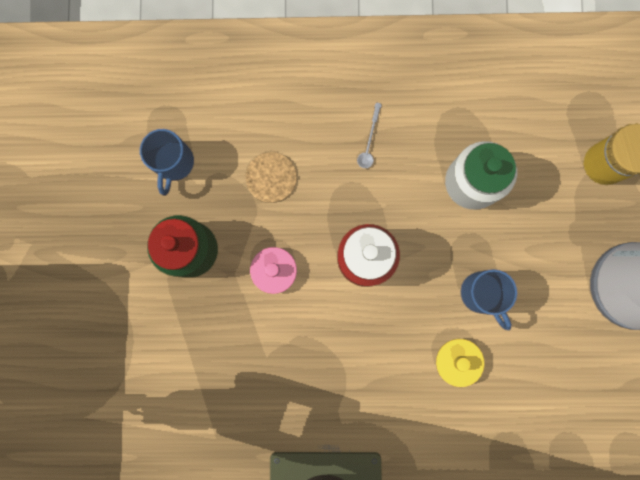

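View pics/side0.png

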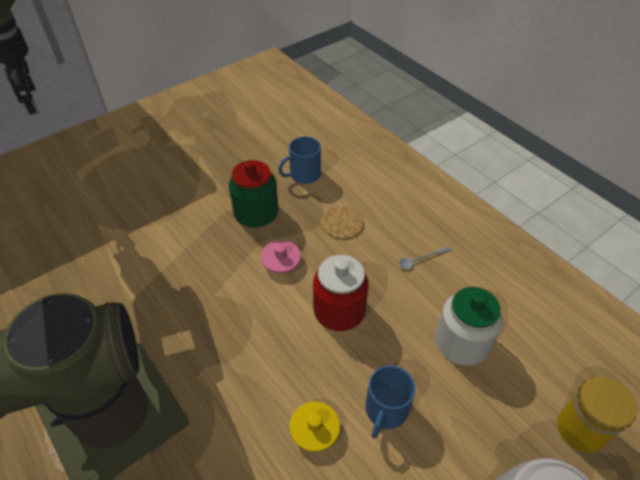

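Top view: red lid on the green canister (173,244), white lid on red (370,252), green lid on white (490,168), and the coaster at (272,177). I'll measure with point clouds from both cameras.

```bash
cat > h.py <<'E'
from rig import *
import cv2,numpy as np
from scipy.optimize import least_squares
def look(n):
    p,d=read_camera(n); c=camera_params(n); K=c["camera_matrix"]
    v,u=np.mgrid[:480,:640]
    P=np.stack([(u-K[0,2])*d/K[0,0],(v-K[1,2])*d/K[1,1],d],-1)
    W=(P-c["t"])@c["R"]
    W[d<=0]=np.nan
    return p,W
def colmask(p):
    h=cv2.cvtColor(p,cv2.COLOR_RGB2HSV).astype(int); H,S,V=h[...,0],h[...,1],h[...,2]
    return dict(red=((H<5)|(H>174))&(S>190)&(V>50),green=(H>60)&(H<95)&(S>120),white=(S<60)&(V>110))
def circ(x,r=None):
    x=x[np.isfinite(x).all(1)]; m=np.median(x[:,:2],0)
    if r: f=least_squares(lambda c:np.hypot(*(x[:,:2]-c[:2]).T)-r,m,loss="soft_l1",f_scale=2); return f.x.round(1),round(float(np.median(abs(f.fun))),1)
def near(W,xy,r): return np.hypot(W[...,0]-xy[0],W[...,1]-xy[1])<r
E
python3 - <<'E'
from h import *
V={n:look(n) for n in("top","side")}
p,W=V["top"]
g={}
for k,(u,v) in dict(red=(185,248),white=(372,255),green=(487,175),coaster=(272,177)).items(): 
    g[k]=W[v,u,:2]; print(k,W[v,u].round(0))
for lid in("red","green","white"):
    for n,(p,W) in V.items():
        m=colmask(p)[lid]&near(W,g[lid],75)
        z=W[...,2]; a=W[m&(z>118)&(z<136)]
        kn=W[m&(z>148)&(z<170)]
        c,_=cv2.minEnclosingCircle(a[:,:2].astype(np.float32)) 
        print(lid,n,len(a),"discz",np.median(a[:,2]).round(1),"box c",((np.percentile(a,1,0)+np.percentile(a,99,0))/2)[:2].round(1),"enc",np.round(c,1),round(_,1),"knob",np.median(kn,0).round(1),len(kn))
        b=W[near(W,g[lid],90)&(z>15)&(z<95)]
        print("   body",circ(b,55),len(b))
for n,(p,W) in V.items():
    a=W[near(W,g["coaster"],65)&(W[...,2]>3.5)&(W[...,2]<12)]
    print("coaster",n,np.median(a[:,2]),((np.percentile(a,1,0)+np.percentile(a,99,0))/2).round(1),len(a))
    try:
        o=outline_of(n,"coaster")[0]; a=W[o["pixels"]]; print(o["conf"],((np.nanpercentile(a,1,0)+np.nanpercentile(a,99,0))/2).round(1),np.nanmedian(a,0).round(1))
    except Exception as e: print(e)
E
```

```text
red [475. 238. 125.]
white [458. -81. 154.]
green [ 596. -282.  124.]
coaster [621. 100.   8.]
red top 101 discz 126.0 box c [487.8 254. ] enc [488.3 257.6] 36.7 knob [489.4 259.7 153.9] 33
   body (array([482.1, 261. ]), 0.3) 591
red side 628 discz 126.2 box c [480.5 257.4] enc [480.7 257.3] 43.2 knob [478.9 256.5 153.4] 78
   body (array([482., 260.]), 0.9) 1145
green top 1 discz 126.3 box c [ 581.7 -296.5] enc [ 581.7 -296.5] 0.0 knob [nan nan nan] 0
   body (array([ 609.5, -288. ]), 0.3) 764
green side 1171 discz 126.3 box c [ 608.6 -289.4] enc [ 608.  -287.1] 44.5 knob [ 607.4 -289.3  154. ] 156
   body (array([ 610. , -288.4]), 0.5) 1370
white top 1871 discz 125.8 box c [463.5 -77.9] enc [463.6 -78.5] 44.0 knob [463.1 -78.  153.3] 185
   body (array([463.3, -78.7]), 0.5) 180
white side 1154 discz 126.2 box c [462.7 -80.2] enc [464.1 -80.3] 45.4 knob [462.  -81.3 153.7] 126
   body (array([ 398.3, -152.3]), 10.6) 1214
coaster top 5.601308628794422 [621.1 103.    7. ] 1441
0.75 [ 384.3 -300.8   44.6] [ 392.8 -310.7   28.5]
coaster side 5.597309250463239 [620.3 100.9   6.6] 847
0.92 [620.1 100.3   4.7] [619.7  99.9   5.1]
  return _methods._mean(a, axis=axis, dtype=dtype,
  ret = um.true_divide(
```

>>> jog_arm(
  rows=[
    [0,0,-5.1,0,0,-1.4,0.2],
    [0,0,-5.1,0,0,-1.4,0.2],
    [0,0,-5.1,0,0,-1.4,0.2],
    [0,0,0,-2.5,-3.0,0,0.2],
    [0,0,0,-2.5,-3.0,0,0.2],
  ],
)

```text
time: 0.72
tool_pos: [221.2, 567.6, 252.7]
eef_rot: [179.9, 0.1, -179.8]
contact_force: [1.2, 0.6, 0.0]
width: 0.603
```

>>> jog_arm(
  rows=[
    [0,0,0,-2.5,-3.0,0,0.2],
    [0,0,0,-2.5,-3.0,0,0.2],
    [0,0,0,-2.5,-3.0,0,0.2],
    [0,0,0,-2.5,-3.0,0,0.2],
    [0,0,0,-2.5,-3.0,0,0.2],
  ],
)

```text
time: 1.13
tool_pos: [347.2, 415.5, 251.5]
eef_rot: [180.0, 0.0, -180.0]
contact_force: [1.2, 0.5, 0.3]
width: 0.601
```

>>> jog_arm(
  rows=[
    [0,0,0,-2.5,-3.0,0,0.2],
    [0,0,0,-2.5,-3.0,0,0.2],
    [0,0,0,-2.5,-3.0,0,0.2],
    [0,0,0,-2.5,-3.0,0,0.2],
    [0,0,0,0,0,0,0.2],
  ],
)

```text
time: 1.55
tool_pos: [449.9, 292.4, 251.5]
eef_rot: [-179.9, 0.1, 179.6]
contact_force: [-0.5, -0.3, 0.3]
width: 0.606
```

>>> jog_arm(
  rows=[
    [0,0,0,-1.5,-1.7,2.0,0.2],
    [0,0,0,-1.5,-1.7,2.0,0.2],
    [0,0,0,0,0,1.0,0.2],
    [0,0,0,0,0,1.0,0.2],
    [0,0,0,0,0,0,0.2],
  ],
)

```text
time: 1.97
tool_pos: [474.8, 263.0, 188.7]
eef_rot: [-179.9, -0.2, -180.0]
contact_force: [0.5, 0.0, -0.3]
width: 0.598
```

Run:
```python
from h import *
print(sense()["tool_pos"])
p,W=look("side")
cv2.imwrite("pics/s1.png",cv2.resize(p[110:270,170:370],None,fx=3,fy=3)[:,:,::-1])
z=W[...,2];n=near(W,(481,258),60)&colmask(p)["red"]
a=W[n&(z>120)&(z<133)];print(((np.percentile(a,1,0)+np.percentile(a,99,0))/2).round(1)); k=W[n&(z>145)&(z<160)];print(np.median(k,0),len(k))
```

```text
[474.82365382 263.00142506 188.73910779]
[480.8 256.3 126.1]
[479.06958019 254.81200305 153.35966781] 89
```

>>> jog_arm(
  rows=[
    [0,0,0,-0.5,-0.5,1.5,0.2],
    [0,0,0,0,0,1.5,0.2],
    [0,0,0,0,0,1.5,0.2],
    [0,0,0,0,0,0.8,0.2],
    [0,0,0,0,0,0.4,0.2],
  ],
)

```text
time: 2.43
tool_pos: [480.8, 258.7, 134.0]
eef_rot: [-180.0, -0.0, -179.9]
contact_force: [1.3, -0.6, 0.0]
width: 0.601
```

>>> jog_arm(
  rows=[
    [0,0,0,0,0,0,0.2],
    [0,0,0,0,0,0,-0.2],
    [0,0,0,0,0,0,-0.3],
    [0,0,0,0,0,0,-0.4],
    [0,0,0,0,0,0,-0.5],
  ],
)

```text
time: 2.85
tool_pos: [482.0, 258.3, 135.3]
eef_rot: [180.0, 0.1, -180.0]
contact_force: [-0.4, -0.4, 0.9]
width: 0.249
```

>>> jog_arm(
  rows=[
    [0,0,0,0,0,0.2,-0.2],
    [0,0,0,0,0,0,-0.5],
    [0,0,0,0,0,0,-1],
    [0,0,0,0,0,0,-1],
    [0,0,0,0,0,0,-1],
  ],
)

```text
time: 3.27
tool_pos: [482.0, 258.1, 133.2]
eef_rot: [180.0, 0.1, -180.0]
contact_force: [0.6, -0.6, 4.3]
width: -0.0
```

>>> jog_arm(
  rows=[
    [0,0,0,0,0,0,-1],
    [0,0,0,0,0,0,-1],
    [0,0,0,0,0,-0.5,-1],
    [0,0,0,0,0,-1,-1],
    [0,0,0,0,0,0,-1],
  ],
)

```text
time: 3.68
tool_pos: [482.1, 258.3, 149.1]
eef_rot: [180.0, 0.1, -180.0]
contact_force: [1.1, -0.2, 2.1]
width: 0.001
```

Run:
```python
from h import *
for i in range(3):
    p,W=look("side"); s=sense(); print(s["tool_pos"].round(1),s["contact_force"].round(1),s["moment"].round(2))
cv2.imwrite("pics/s1.png",cv2.resize(p[100:260,170:370],None,fx=3,fy=3)[:,:,::-1])
```

```text
[482.  258.3 148.5] [-0.5  0.2 -0.5] [ 0.02 -0.05 -0.03]
[481.7 258.1 147.9] [-0.7  0.2 -1.1] [0.05 0.02 0.02]
[481.4 258.  147.4] [-0.3  0.2  0.4] [0.02 0.03 0.01]
```

View pics/s1.png

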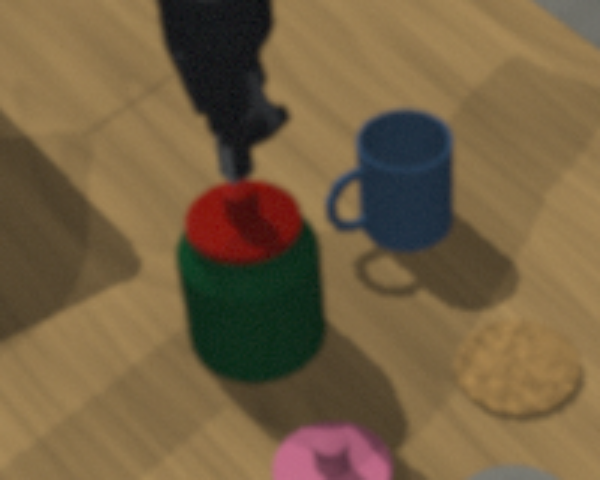

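The jaws closed on nothing (width 0), and the fingertips are showing above the knob at crop (235,180). I'll check the real tip height against the reported TCP.

Run:
```python
from h import *
s=sense();print(s["tool_pos"].round(1),s["q"].round(2),s["width"])
p,W=look("side"); q,X=look("top")
for n,Z in(("side",W),("top",X)):
    z=Z[...,2];m=near(Z,(481,258),60)
    for lo in range(114,200,6):
        a=Z[m&(z>=lo)&(z<lo+6)]
        if len(a): print(n,lo,len(a),np.median(a,0).round(0),a.min(0).round(0)[:2],a.max(0).round(0)[:2])
np.savez("s2.npz",p=p,W=W)
a=cv2.resize(p[130:210,210:310],None,fx=6,fy=6,interpolation=2);b=cv2.resize(q[180:300,110:260],None,fx=4,fy=4,interpolation=2)
cv2.imwrite("pics/s2.png",cv2.hconcat([a[:480,:400],b[:480,:400]])[:,:,::-1])
```

```text
[481.4 258.  147.4] [ 22.56  -3.34 111.36   0.    71.98 -67.45] 0.004263104035211136
side 114 85 [461. 223. 117.] [437. 214.] [517. 272.]
side 120 350 [474. 247. 125.] [437. 215.] [525. 303.]
side 126 378 [473. 251. 127.] [438. 214.] [523. 302.]
side 132 28 [476. 250. 135.] [467. 245.] [489. 262.]
side 138 23 [474. 252. 141.] [469. 247.] [491. 265.]
side 144 25 [477. 250. 147.] [468. 245.] [491. 261.]
side 150 66 [480. 258. 153.] [469. 246.] [493. 273.]
side 156 8 [481. 253. 156.] [473. 248.] [485. 263.]
side 162 1 [486. 253. 168.] [486. 253.] [486. 253.]
side 168 11 [473. 253. 173.] [469. 248.] [490. 261.]
side 174 16 [473. 252. 178.] [469. 244.] [484. 265.]
side 180 24 [474. 248. 182.] [469. 243.] [484. 266.]
side 186 28 [474. 246. 189.] [469. 240.] [486. 263.]
side 192 25 [474. 247. 195.] [468. 242.] [486. 267.]
side 198 16 [473. 249. 200.] [468. 241.] [487. 266.]
top 114 59 [463. 225. 118.] [439. 217.] [519. 255.]
top 120 382 [473. 243. 125.] [439. 217.] [525. 274.]
top 126 371 [473. 244. 127.] [442. 217.] [525. 275.]
top 132 5 [471. 255. 135.] [470. 251.] [474. 257.]
top 138 2 [472. 254. 142.] [472. 253.] [472. 255.]
top 144 3 [470. 257. 144.] [470. 255.] [471. 259.]
top 150 6 [471. 256. 153.] [469. 253.] [472. 259.]
top 168 1 [471. 252. 168.] [471. 252.] [471. 252.]
top 174 3 [472. 252. 176.] [471. 251.] [474. 253.]
top 180 2 [473. 252. 182.] [472. 252.] [474. 253.]
top 192 1 [474. 248. 198.] [474. 248.] [474. 248.]
top 198 1 [474. 246. 200.] [474. 246.] [474. 246.]
```

View pics/s2.png

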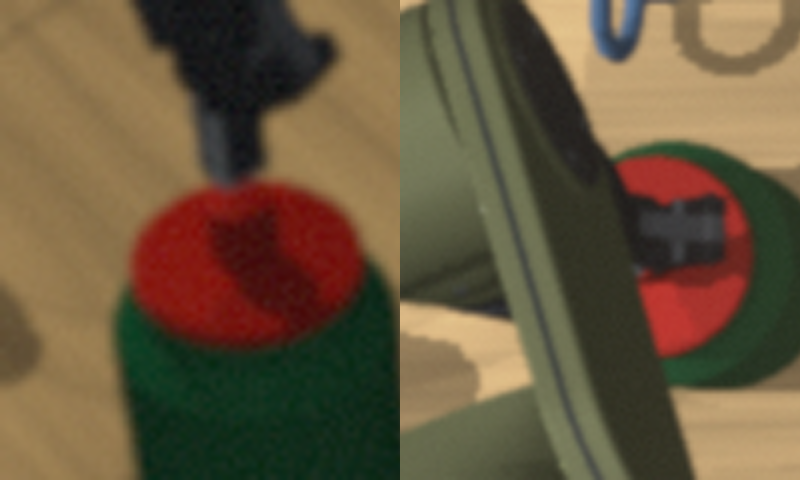

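Reported TCP z is 147.4, but both views put the shut tips about 17 mm higher, near z 164, so the pads closed above the knob (top at 154). I'll grasp about 20 mm lower and use the tip height measured from the images from here on.

>>> jog_arm(
  rows=[
    [0,0,0,0,0,-0.5,0.2],
    [0,0,0,0,0,0,0.2],
    [0,0,0,0,0,0,0.2],
    [0,0,0,0,0,0.5,0.2],
    [0,0,0,0,0,0,0.2],
  ],
)

```text
time: 4.35
tool_pos: [480.9, 257.8, 146.3]
eef_rot: [-180.0, -0.1, -180.0]
contact_force: [0.0, -0.2, -0.4]
width: 0.603
```

>>> jog_arm(
  rows=[
    [0,0,0,0,0,0.8,0.2],
    [0,0,0,0,0,0.8,0.2],
    [0,0,0,0,0,0.8,0.2],
    [0,0,0,0,0,0.6,0.2],
    [0,0,0,0,0,0.3,0.2],
  ],
)

```text
time: 4.77
tool_pos: [480.5, 257.6, 112.4]
eef_rot: [-179.9, -0.1, -180.0]
contact_force: [-1.0, 0.5, -0.3]
width: 0.6
```

>>> jog_arm(
  rows=[
    [0,0,0,0,0,0,0],
    [0,0,0,0,0,0,-0.3],
    [0,0,0,0,0,0,-0.5],
    [0,0,0,0,0,0,-1],
    [0,0,0,0,0,0,-1],
  ],
)

```text
time: 5.18
tool_pos: [481.8, 258.2, 114.9]
eef_rot: [180.0, 0.1, -180.0]
contact_force: [0.9, -0.4, -0.1]
width: 0.277
```

>>> jog_arm(
  rows=[
    [0,0,0,0,0,0,-1],
    [0,0,0,0,0,0,-1],
    [0,0,0,0,0,0,-1],
    [0,0,0,0,0,0,-1],
    [0,0,0,0,0,0,-1],
  ],
)

```text
time: 5.6
tool_pos: [481.8, 258.2, 114.9]
eef_rot: [180.0, 0.0, -180.0]
contact_force: [1.0, 0.5, 2.3]
width: 0.278
```

Gripped: width 0.278, about 24 mm. Lifting and carrying to the coaster.

>>> jog_arm(
  rows=[
    [0,0,0,0,0,-0.5,-1],
    [0,0,0,0,0,-1,-1],
    [0,0,0,0,0,-1.5,-1],
    [0,0,0,0,0,-2,-1],
    [0,0,0,0,0,-2,-1],
  ],
)

```text
time: 6.02
tool_pos: [480.8, 257.8, 184.9]
eef_rot: [-180.0, -0.1, -180.0]
contact_force: [0.3, -0.6, -1.5]
width: 0.281
```

>>> jog_arm(
  rows=[
    [0,0,0,-1,-1.1,0,-1],
    [0,0,0,-2.2,-2.4,0,-1],
    [0,0,0,-2.5,-2.9,0,-1],
    [0,0,0,-2.5,-2.9,0,-1],
    [0,0,0,-2.5,-2.9,0,-1],
  ],
)

```text
time: 6.43
tool_pos: [589.2, 134.9, 185.0]
eef_rot: [180.0, 0.0, -179.9]
contact_force: [0.6, 1.4, -1.0]
width: 0.277
```

>>> jog_arm(
  rows=[
    [0,0,0,-2,-2.2,0,-1],
    [0,0,0,-1.2,-1.3,0,-1],
    [0,0,0,0,0,0,-1],
    [0,0,0,0,0,0,-1],
    [0,0,0,0,0,0,-1],
  ],
)

```text
time: 6.85
tool_pos: [619.8, 101.8, 184.3]
eef_rot: [180.0, -0.1, -180.0]
contact_force: [-0.2, -0.4, -0.9]
width: 0.278
```

Run:
```python
from h import *
p,W=look("side"); s=sense(); print(s["tool_pos"].round(1),s["contact_force"].round(1),s["width"])
z=W[...,2];t=s["tool_pos"]
a=W[near(W,t[:2],60)&colmask(p)["red"]&(z>80)]
for lo in range(100,230,6):
    b=a[(a[:,2]>=lo)&(a[:,2]<lo+6)]
    if len(b)>2: print(lo,len(b),((b.min(0)+b.max(0))/2).round(1),(b.max(0)-b.min(0)).round(0))
cv2.imwrite("pics/s3.png",cv2.resize(p[70:300,200:480],None,fx=2.5,fy=2.5)[:,:,::-1])
```

```text
[619.7 102.1 184.4] [-0.1  0.4 -0.6] 0.277821255738669
190 360 [619.8 101.  193.2] [83. 83.  6.]
196 221 [617.8  98.4 198.9] [77. 80.  6.]
202 9 [608.1 100.6 204.9] [ 1. 10.  5.]
208 8 [608.6 102.2 210.5] [ 3. 11.  3.]
214 11 [607.8  98.4 217.1] [ 5. 11.  5.]
220 19 [614.2 103.1 223. ] [16. 15.  3.]
```

View pics/s3.png

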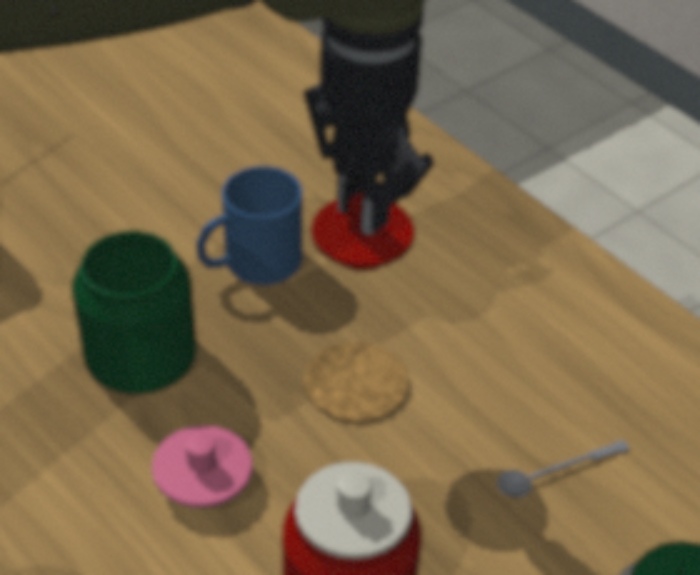

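Lid held level above the coaster: disc centre (620,101), disc top about 12.5 mm above the reported TCP. Lowering.

>>> jog_arm(
  rows=[
    [0,0,0,0,0,2,-1],
    [0,0,0,0,0,3.5,-1],
    [0,0,0,0,0,3.5,-1],
    [0,0,0,0,0,3,-1],
    [0,0,0,0,0,2,-1],
  ],
)

```text
time: 7.32
tool_pos: [617.4, 102.4, 40.8]
eef_rot: [-180.0, -0.3, -179.9]
contact_force: [-0.3, 0.9, -1.9]
width: 0.281
```

>>> jog_arm(
  rows=[
    [0,0,0,0,0,1,-1],
    [0,0,0,0,0,0.5,-1],
    [0,0,0,0,0,0,-1],
    [0,0,0,0,0,0,-1],
    [0,0,0,0,0,0,-1],
  ],
)

```text
time: 7.73
tool_pos: [622.2, 101.4, 31.8]
eef_rot: [180.0, 0.2, -180.0]
contact_force: [0.0, 0.1, -0.7]
width: 0.274
```

>>> jog_arm(
  rows=[
    [0,0,0,0,0,0.2,-1],
    [0,0,0,0,0,0.1,-1],
    [0,0,0,0,0,0.1,-1],
    [0,0,0,0,0,0,-1],
    [0,0,0,0,0,0,-1],
  ],
)

```text
time: 8.15
tool_pos: [620.5, 101.0, 25.4]
eef_rot: [180.0, -0.0, -180.0]
contact_force: [0.2, -0.1, -2.4]
width: 0.275
```

>>> jog_arm(
  rows=[
    [0,0,0,0,0,0.15,-1],
    [0,0,0,0,0,0.15,-1],
    [0,0,0,0,0,0.1,-1],
    [0,0,0,0,0,0,-1],
    [0,0,0,0,0,0,-1],
  ],
)

```text
time: 8.57
tool_pos: [620.3, 101.1, 21.2]
eef_rot: [-180.0, -0.0, -180.0]
contact_force: [-0.1, 0.1, -1.4]
width: 0.281
```

>>> jog_arm(
  rows=[
    [0,0,0,0,0,0.1,-1],
    [0,0,0,0,0,0.05,-1],
    [0,0,0,0,0,0.05,-1],
    [0,0,0,0,0,0,-1],
    [0,0,0,0,0,0,-1],
  ],
)

```text
time: 8.98
tool_pos: [620.5, 101.1, 19.4]
eef_rot: [-180.0, -0.0, -180.0]
contact_force: [-0.2, 0.2, -0.8]
width: 0.278
```

>>> jog_arm(
  rows=[
    [0,0,0,0,0,0.05,-1],
    [0,0,0,0,0,0.05,-1],
    [0,0,0,0,0,0,-1],
    [0,0,0,0,0,0,-1],
    [0,0,0,0,0,0,-1],
  ],
)

```text
time: 9.4
tool_pos: [620.7, 101.1, 18.9]
eef_rot: [-180.0, 0.0, -180.0]
contact_force: [-1.4, 0.9, 2.9]
width: 0.277
```

>>> jog_arm(
  rows=[
    [0,0,0,0,0,0.03,-1],
    [0,0,0,0,0,0,-1],
    [0,0,0,0,0,0,-1],
    [0,0,0,0,0,0,-1],
    [0,0,0,0,0,0,-1],
  ],
)

```text
time: 9.82
tool_pos: [620.7, 101.1, 18.9]
eef_rot: [-180.0, 0.0, -180.0]
contact_force: [-2.5, -0.3, 5.8]
width: 0.279
```

Contact confirmed: force rises and z stops at 18.9, against 18.5 expected. Releasing.

>>> jog_arm(
  rows=[
    [0,0,0,0,0,0,-0.3],
    [0,0,0,0,0,0,-0.1],
    [0,0,0,0,0,0,0.2],
    [0,0,0,0,0,0,0.2],
    [0,0,0,0,0,0,0.2],
  ],
)

```text
time: 10.23
tool_pos: [620.5, 101.1, 17.9]
eef_rot: [180.0, -0.0, -180.0]
contact_force: [0.1, 0.5, -0.2]
width: 0.598
```

>>> jog_arm(
  rows=[
    [0,0,0,0,0,0,0.2],
    [0,0,0,0,0,-1,0.2],
    [0,0,0,0,0,-2,0.2],
    [0,0,0,0,0,-3.5,0.2],
    [0,0,0,0,0,-4,0.2],
  ],
)

```text
time: 10.65
tool_pos: [618.5, 100.9, 122.2]
eef_rot: [-180.0, -0.3, -180.0]
contact_force: [0.6, -0.4, -0.6]
width: 0.597
```

>>> jog_arm(
  rows=[
    [0,0,0,0,0,-4,0.2],
    [0,0,0,0,-1,-3,0.2],
    [0,0,0,0,-2.5,-1,0.2],
    [0,0,0,0,-3.5,0,0.2],
    [0,0,0,0,-4,0,0.2],
  ],
)

```text
time: 11.07
tool_pos: [621.5, -8.9, 206.5]
eef_rot: [-180.0, 0.3, -179.8]
contact_force: [-0.1, -0.9, -0.2]
width: 0.604
```

>>> jog_arm(
  rows=[
    [0,0,0,0.3,-4,0,0.2],
    [0,0,0,0.3,-4,0,0.2],
    [0,0,0,0.3,-4,0,0.2],
    [0,0,0,0.3,-4,0,0.2],
    [0,0,0,0,-4,0,0.2],
  ],
)

```text
time: 11.48
tool_pos: [608.0, -210.8, 204.3]
eef_rot: [-180.0, 0.1, -180.0]
contact_force: [0.4, 0.5, 0.4]
width: 0.597
```

>>> jog_arm(
  rows=[
    [0,0,0,0,-3.5,0,0.2],
    [0,0,0,0,-2.5,0,0.2],
    [0,0,0,0,-1.5,0,0.2],
    [0,0,0,0,0,0,0.2],
    [0,0,0,0,0,0,0.2],
  ],
)

```text
time: 11.9
tool_pos: [608.6, -283.9, 203.4]
eef_rot: [180.0, 0.0, 180.0]
contact_force: [0.0, 0.1, 1.5]
width: 0.597
```

Run:
```python
from h import *
p,W=look("side"); s=sense(); print(s["tool_pos"].round(1),s["contact_force"].round(1),s["width"])
z=W[...,2]
a=W[near(W,(620,101),65)&colmask(p)["red"]]
print("red",((np.percentile(a,1,0)+np.percentile(a,99,0))/2).round(1),np.median(a,0).round(1),len(a))
a=a[(a[:,2]>20)&(a[:,2]<38)]; print(((np.percentile(a,1,0)+np.percentile(a,99,0))/2).round(1),np.linalg.lstsq(np.c_[a[:,:2]-a[:,:2].mean(0),np.ones(len(a))],a[:,2],rcond=None)[0])
a=W[near(W,(608,-289),65)&colmask(p)["green"]&(z>120)&(z<133)]
print("green",((np.percentile(a,1,0)+np.percentile(a,99,0))/2).round(1))
cv2.imwrite("pics/s4.png",p[:,:,::-1])
```

```text
[ 608.7 -283.   203.3] [ 0.7 -0.4 -0.2] 0.5986988986476667
red [620.1  98.9  43. ] [614.4  93.1  30.7] 733
[619.9  98.7  31.2] [-8.02739366e-03 -5.49928964e-04  3.03166711e+01]
green [ 608.5 -289.5  126.8]
```

View pics/s4.png

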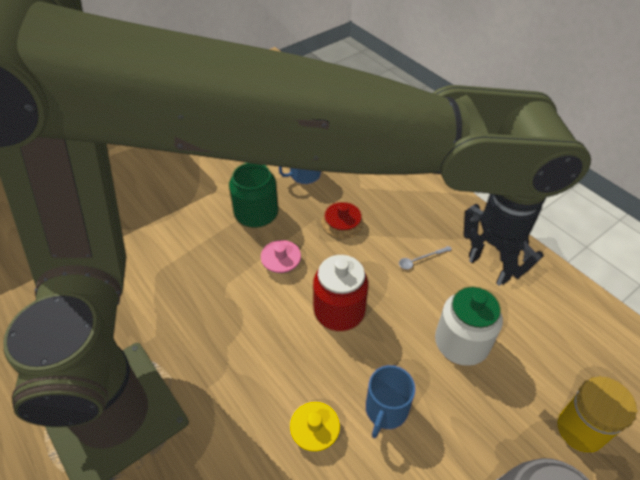

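Red lid sits level on the coaster at px (343,217), about 2 mm off centre. The gripper is over the green lid at (475,305). Grasping it.

>>> jog_arm(
  rows=[
    [0,0,0,0,-0.6,1.5,0.2],
    [0,0,0,0,0,2.5,0.2],
    [0,0,0,0,0,2.3,0.2],
    [0,0,0,0,0,1.5,0.2],
    [0,0,0,0,0,1,0.2],
  ],
)

```text
time: 12.37
tool_pos: [607.3, -288.0, 111.5]
eef_rot: [179.9, -0.2, -179.9]
contact_force: [-0.8, -0.2, -0.3]
width: 0.599
```

>>> jog_arm(
  rows=[
    [0,0,0,0,0,0.2,0.2],
    [0,0,0,0,0,0,0],
    [0,0,0,0,0,0,-0.2],
    [0,0,0,0,0,0,-0.4],
    [0,0,0,0,0,0,-1],
  ],
)

```text
time: 12.78
tool_pos: [609.8, -290.4, 115.4]
eef_rot: [-179.9, 0.2, -180.0]
contact_force: [-0.2, 1.6, 4.0]
width: 0.277
```

>>> jog_arm(
  rows=[
    [0,0,0,0,0,0,-1],
    [0,0,0,0,0,0,-1],
    [0,0,0,0,0,0,-1],
    [0,0,0,0,0,0,-1],
    [0,0,0,0,0,0,-1],
  ],
)

```text
time: 13.2
tool_pos: [609.8, -290.4, 115.4]
eef_rot: [-179.9, 0.2, -180.0]
contact_force: [0.3, 1.6, 5.8]
width: 0.279
```

>>> jog_arm(
  rows=[
    [0,0,0,0,0,-0.5,-1],
    [0,0,0,0,0,-1,-1],
    [0,0,0,0,0,-2,-1],
    [0,0,0,0,0,-3,-1],
    [0,0,0,0,0,-3,-1],
  ],
)

```text
time: 13.62
tool_pos: [607.4, -289.5, 207.6]
eef_rot: [179.9, -0.2, -180.0]
contact_force: [0.9, -0.1, -1.8]
width: 0.277
```

>>> jog_arm(
  rows=[
    [0,0,0,0,1.5,-0.5,-1],
    [0,0,0,0.9,3,0,-1],
    [0,0,0,0.9,4,0,-1],
    [0,0,0,0.9,4,0,-1],
    [0,0,0,0.9,4,0,-1],
  ],
)

```text
time: 14.03
tool_pos: [571.2, -122.9, 212.1]
eef_rot: [180.0, -0.1, 180.0]
contact_force: [0.3, -0.2, -1.3]
width: 0.277
```

>>> jog_arm(
  rows=[
    [0,0,0,1,4,0,-1],
    [0,0,0,1,4,0,-1],
    [0,0,0,1,4,0,-1],
    [0,0,0,1,4,0,-1],
    [0,0,0,1,4,0,-1],
  ],
)

```text
time: 14.45
tool_pos: [520.8, 77.2, 212.3]
eef_rot: [180.0, -0.1, -180.0]
contact_force: [1.6, 1.1, -1.5]
width: 0.277
```

>>> jog_arm(
  rows=[
    [0,0,0,1,4,0,-1],
    [0,0,0,1,4,0,-1],
    [0,0,0,1,4,0,-1],
    [0,0,0,1,3.5,0,-1],
    [0,0,0,0.2,2,0,-1],
  ],
)

```text
time: 14.87
tool_pos: [477.7, 253.4, 212.3]
eef_rot: [180.0, -0.1, -179.8]
contact_force: [0.6, -0.1, -1.9]
width: 0.275
```

>>> jog_arm(
  rows=[
    [0,0,0,0,1,0,-1],
    [0,0,0,0,0,0,-1],
    [0,0,0,0,0,0,-1],
    [0,0,0,0,0,0,-1],
    [0,0,0,0,0,0,-1],
  ],
)

```text
time: 15.28
tool_pos: [480.8, 258.7, 212.9]
eef_rot: [-180.0, -0.0, 179.9]
contact_force: [-0.0, -0.3, -1.2]
width: 0.28
```

```bash
cat > held.py <<'E'
from h import *
import sys
# held-lid disc centre vs canister body centre, side camera
lid,cx,cy,zl=sys.argv[1],float(sys.argv[2]),float(sys.argv[3]),float(sys.argv[4])
p,W=look("side"); s=sense(); print("tool",s["tool_pos"].round(1),s["contact_force"].round(1),round(float(s["width"]),3))
t=s["tool_pos"]; z=W[...,2]
a=W[near(W,t[:2],60)&colmask(p)[lid]&(z>t[2]+5)&(z<t[2]+17)]
print("disc",((np.percentile(a,1,0)+np.percentile(a,99,0))/2).round(1),(np.percentile(a,99,0)-np.percentile(a,1,0)).round(0),"tilt",np.linalg.lstsq(np.c_[a[:,:2]-a[:,:2].mean(0),np.ones(len(a))],a[:,2],rcond=None)[0].round(3))
b=W[near(W,(cx,cy),80)&(z>20)&(z<95)]; print("body",circ(b,55),len(b))
b=W[near(W,(cx,cy),60)&(z>112)&(z<126)]; print("rim box",((np.percentile(b,1,0)+np.percentile(b,99,0))/2).round(1) if len(b) else None)
E
python3 held.py green 482 260.5 0
```

```text
tool [480.8 258.8 213. ] [ 0.4 -0.3 -1.1] 0.281
disc [480.  253.4 223.8] [77. 74.  7.] tilt [-4.00000e-03 -2.00000e-03  2.23752e+02]
body (array([481.2, 258.9]), 1.7) 1616
rim box [480.8 258.5 117. ]
```

>>> jog_arm(
  rows=[
    [0,0,0,-0.05,0.1,1,-1],
    [0,0,0,0,0,2,-1],
    [0,0,0,0,0,2,-1],
    [0,0,0,0,0,1.5,-1],
    [0,0,0,0,0,0.8,-1],
  ],
)

```text
time: 15.75
tool_pos: [479.6, 259.8, 136.8]
eef_rot: [-179.9, -0.2, 180.0]
contact_force: [-1.8, -0.1, -0.6]
width: 0.275
```

>>> jog_arm(
  rows=[
    [0,0,0,0,0,0.4,-1],
    [0,0,0,0,0,0.3,-1],
    [0,0,0,0,0,0.3,-1],
    [0,0,0,0,0,0,-1],
    [0,0,0,0,0,0,-1],
  ],
)

```text
time: 16.17
tool_pos: [481.5, 261.2, 130.9]
eef_rot: [180.0, 0.1, -180.0]
contact_force: [0.3, -0.2, -1.0]
width: 0.277
```

>>> jog_arm(
  rows=[
    [0,0,0,0,0,0.3,-1],
    [0,0,0,0,0,0.2,-1],
    [0,0,0,0,0,0.2,-1],
    [0,0,0,0,0,0,-1],
    [0,0,0,0,0,0,-1],
  ],
)

```text
time: 16.58
tool_pos: [480.8, 261.0, 122.9]
eef_rot: [-180.0, -0.0, -180.0]
contact_force: [-0.2, -0.5, -0.9]
width: 0.278
```

>>> jog_arm(
  rows=[
    [0,0,0,0,0,0.2,-1],
    [0,0,0,0,0,0.15,-1],
    [0,0,0,0,0,0.15,-1],
    [0,0,0,0,0,0,-1],
    [0,0,0,0,0,0,-1],
  ],
)

```text
time: 17.0
tool_pos: [480.9, 261.0, 117.9]
eef_rot: [-180.0, -0.0, -180.0]
contact_force: [-0.8, 0.4, -1.5]
width: 0.278
```

>>> jog_arm(
  rows=[
    [0,0,0,0,0,0.1,-1],
    [0,0,0,0,0,0.05,-1],
    [0,0,0,0,0,0.05,-1],
    [0,0,0,0,0,0,-1],
    [0,0,0,0,0,0,-1],
  ],
)

```text
time: 17.42
tool_pos: [481.0, 261.0, 116.1]
eef_rot: [-180.0, -0.0, -180.0]
contact_force: [-0.0, -0.1, -1.4]
width: 0.281
```

>>> jog_arm(
  rows=[
    [0,0,0,0,0,0.05,-1],
    [0,0,0,0,0,0.03,-1],
    [0,0,0,0,0,0.02,-1],
    [0,0,0,0,0,0,-1],
    [0,0,0,0,0,0,-1],
  ],
)

```text
time: 17.83
tool_pos: [481.0, 261.1, 115.4]
eef_rot: [180.0, 0.0, -180.0]
contact_force: [-1.2, -1.0, 0.6]
width: 0.277
```

>>> jog_arm(
  rows=[
    [0,0,0,0,0,0.03,-1],
    [0,0,0,0,0,0,-1],
    [0,0,0,0,0,0,-1],
    [0,0,0,0,0,0,-1],
    [0,0,0,0,0,0,-1],
  ],
)

```text
time: 18.25
tool_pos: [481.0, 261.2, 115.3]
eef_rot: [180.0, 0.0, -180.0]
contact_force: [-2.5, 0.2, 4.9]
width: 0.279
```

Home at 115.3, the same height at which it was gripped. Release it, then go to the white lid.

>>> jog_arm(
  rows=[
    [0,0,0,0,0,0,-0.3],
    [0,0,0,0,0,0,-0.1],
    [0,0,0,0,0,0,0.2],
    [0,0,0,0,0,0,0.2],
    [0,0,0,0,0,0,0.2],
  ],
)

```text
time: 18.67
tool_pos: [481.0, 261.0, 114.6]
eef_rot: [-180.0, -0.0, -180.0]
contact_force: [0.0, -0.4, 0.1]
width: 0.598
```

>>> jog_arm(
  rows=[
    [0,0,0,0,0,-0.5,0.2],
    [0,0,0,0,0,-1.5,0.2],
    [0,0,0,0,0,-2.5,0.2],
    [0,0,0,0,0,-3,0.2],
    [0,0,0,0,-1,-1,0.2],
  ],
)

```text
time: 19.08
tool_pos: [483.0, 252.6, 205.1]
eef_rot: [179.8, 0.4, -179.9]
contact_force: [0.9, 0.3, 1.0]
width: 0.602
```

>>> jog_arm(
  rows=[
    [0,0,0,0.2,-2.5,0,0.2],
    [0,0,0,0.2,-4,0,0.2],
    [0,0,0,0.2,-4,0,0.2],
    [0,0,0,0.2,-4,0,0.2],
    [0,0,0,0.2,-4,0,0.2],
  ],
)

```text
time: 19.5
tool_pos: [470.3, 64.1, 199.7]
eef_rot: [-180.0, 0.0, -179.9]
contact_force: [1.2, -0.5, 0.7]
width: 0.599
```

>>> jog_arm(
  rows=[
    [0,0,0,0.2,-4,0,0.2],
    [0,0,0,0.2,-4,0,0.2],
    [0,0,0,0.2,-3,0,0.2],
    [0,0,0,0.2,-2,0,0.2],
    [0,0,0,0,-1.5,0,0.2],
  ],
)

```text
time: 19.92
tool_pos: [462.2, -81.4, 199.6]
eef_rot: [-180.0, -0.0, 179.9]
contact_force: [0.1, 0.5, -0.8]
width: 0.605
```

>>> jog_arm(
  rows=[
    [0,0,0,0,0,0,0.2],
    [0,0,0,0,0,0,0.2],
    [0,0,0,0,0,0,0.2],
    [0,0,0,0,0,0,0.2],
    [0,0,0,0,0,0,0.2],
  ],
)

```text
time: 20.33
tool_pos: [463.1, -78.1, 199.8]
eef_rot: [180.0, 0.0, -179.9]
contact_force: [0.4, 0.4, -0.3]
width: 0.6
```

Run:
```python
from h import *
p,W=look("side"); s=sense(); print(s["tool_pos"].round(1),s["width"])
z=W[...,2]
def disc(lid,xy,z0):
    a=W[near(W,xy,60)&colmask(p)[lid]&(z>z0-8)&(z<z0+7)]
    print(lid,((np.percentile(a,1,0)+np.percentile(a,99,0))/2).round(1),(np.percentile(a,99,0)-np.percentile(a,1,0)).round(0),np.linalg.lstsq(np.c_[a[:,:2]-a[:,:2].mean(0),np.ones(len(a))],a[:,2],rcond=None)[0].round(3))
disc("white",(463,-79),126); disc("green",(481,260),126)
for c in((482,260.5),(610,-288)): print(circ(W[near(W,c,75)&(z>20)&(z<95)],55))
cv2.imwrite("pics/s5.png",p[:,:,::-1])
```

```text
[463.1 -78.2 199.8] 0.6026937381039792
white [462.8 -80.  126.1] [83. 83.  8.] [2.00000e-03 2.00000e-03 1.26084e+02]
green [478.8 256.2 124.7] [80. 80. 12.] [3.00000e-03 3.00000e-02 1.25605e+02]
(array([482., 260.]), 0.9)
(array([ 608.1, -289.1]), 2.0)
```

View pics/s5.png

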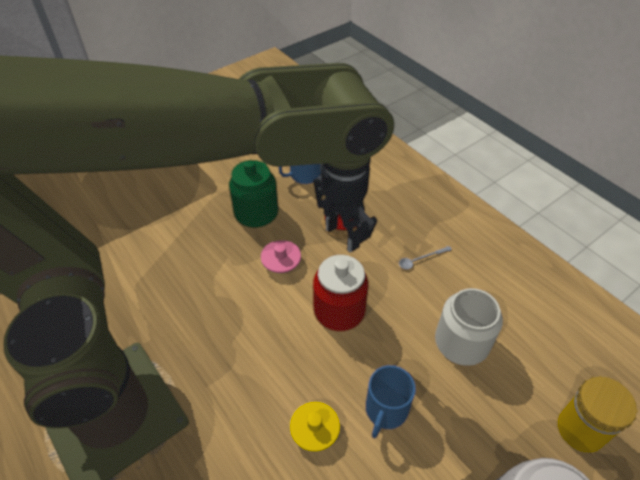

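Green lid is on the green canister at (253,175); the white canister is open at (470,315). Grasping the white lid at (342,275).

>>> jog_arm(
  rows=[
    [0,0,0,0,-0.15,1.5,0.2],
    [0,0,0,0,0,2.5,0.2],
    [0,0,0,0,0,2.3,0.2],
    [0,0,0,0,0,1.4,0.2],
    [0,0,0,0,0,0.7,0.2],
  ],
)

```text
time: 20.8
tool_pos: [461.5, -79.4, 113.2]
eef_rot: [179.9, -0.2, -179.9]
contact_force: [0.4, 1.2, -0.3]
width: 0.601
```

>>> jog_arm(
  rows=[
    [0,0,0,0,0,0.2,0.2],
    [0,0,0,0,0,0,0],
    [0,0,0,0,0,0,-0.2],
    [0,0,0,0,0,0,-0.4],
    [0,0,0,0,0,0,-1],
  ],
)

```text
time: 21.22
tool_pos: [464.2, -80.6, 115.7]
eef_rot: [-180.0, 0.2, -180.0]
contact_force: [-1.1, 0.5, 4.7]
width: 0.278
```

>>> jog_arm(
  rows=[
    [0,0,0,0,0,0,-1],
    [0,0,0,0,0,0,-1],
    [0,0,0,0,0,0,-1],
    [0,0,0,0,0,0,-1],
    [0,0,0,0,0,0,-1],
  ],
)

```text
time: 21.63
tool_pos: [464.2, -80.6, 115.7]
eef_rot: [-180.0, 0.2, -180.0]
contact_force: [-0.7, 1.3, 5.3]
width: 0.279
```

>>> jog_arm(
  rows=[
    [0,0,0,0,0,-0.5,-1],
    [0,0,0,0,0,-1,-1],
    [0,0,0,0,0,-2,-1],
    [0,0,0,0,0,-3,-1],
    [0,0,0,0,0,-3,-1],
  ],
)

```text
time: 22.05
tool_pos: [461.9, -80.3, 209.0]
eef_rot: [180.0, -0.2, -180.0]
contact_force: [0.2, -0.0, -1.4]
width: 0.275
```

>>> jog_arm(
  rows=[
    [0,0,0,-0.7,-1,-0.5,-1],
    [0,0,0,-1.7,-2.4,0,-1],
    [0,0,0,-2.3,-3.3,0,-1],
    [0,0,0,-2.3,-3.3,0,-1],
    [0,0,0,-2.3,-3.3,0,-1],
  ],
)

```text
time: 22.47
tool_pos: [556.7, -215.2, 213.2]
eef_rot: [-180.0, -0.0, -180.0]
contact_force: [0.6, 0.9, -1.1]
width: 0.275
```

>>> jog_arm(
  rows=[
    [0,0,0,-2.3,-3.3,0,-1],
    [0,0,0,-1.8,-2.6,0,-1],
    [0,0,0,-1.2,-1.6,0,-1],
    [0,0,0,0,0,0,-1],
    [0,0,0,0,0,0,-1],
  ],
)

```text
time: 22.88
tool_pos: [608.8, -289.4, 212.2]
eef_rot: [179.9, -0.1, 179.9]
contact_force: [-0.6, -0.9, -1.7]
width: 0.279
```

```bash
python3 held.py white 609.5 -288.3 0
```

```text
tool [ 608.5 -288.5  212.5] [-0.3  0.  -1.4] 0.283
disc [ 604.8 -290.1  223.4] [80. 83.  9.] tilt [2.000e-03 5.000e-03 2.227e+02]
body (array([ 608. , -289.1]), 2.0) 2169
rim box [ 607.8 -289.5  117.1]
```

>>> jog_arm(
  rows=[
    [0,0,0,0,0,1,-1],
    [0,0,0,0,0,2,-1],
    [0,0,0,0,0,2,-1],
    [0,0,0,0,0,1.5,-1],
    [0,0,0,0,0,0.8,-1],
  ],
)

```text
time: 23.35
tool_pos: [607.3, -286.6, 137.4]
eef_rot: [179.9, -0.2, -179.9]
contact_force: [-0.1, 0.1, -2.5]
width: 0.28
```

>>> jog_arm(
  rows=[
    [0,0,0,0,0,0.4,-1],
    [0,0,0,0,0,0.3,-1],
    [0,0,0,0,0,0.3,-1],
    [0,0,0,0,0,0,-1],
    [0,0,0,0,0,0,-1],
  ],
)

```text
time: 23.77
tool_pos: [609.6, -288.7, 131.8]
eef_rot: [-180.0, 0.1, -180.0]
contact_force: [0.5, 0.3, -0.7]
width: 0.279
```

>>> jog_arm(
  rows=[
    [0,0,0,0,0,0.3,-1],
    [0,0,0,0,0,0.2,-1],
    [0,0,0,0,0,0.2,-1],
    [0,0,0,0,0,0,-1],
    [0,0,0,0,0,0,-1],
  ],
)

```text
time: 24.18
tool_pos: [609.0, -288.3, 123.5]
eef_rot: [180.0, -0.0, -180.0]
contact_force: [0.2, 0.2, -1.5]
width: 0.274
```

>>> jog_arm(
  rows=[
    [0,0,0,0,0,0.2,-1],
    [0,0,0,0,0,0.2,-1],
    [0,0,0,0,0,0.15,-1],
    [0,0,0,0,0,0,-1],
    [0,0,0,0,0,0,-1],
  ],
)

```text
time: 24.6
tool_pos: [609.0, -288.3, 118.0]
eef_rot: [180.0, -0.0, -180.0]
contact_force: [0.0, -0.3, -1.1]
width: 0.28
```

>>> jog_arm(
  rows=[
    [0,0,0,0,0,0.1,-1],
    [0,0,0,0,0,0.05,-1],
    [0,0,0,0,0,0.05,-1],
    [0,0,0,0,0,0,-1],
    [0,0,0,0,0,0,-1],
  ],
)

```text
time: 25.02
tool_pos: [609.1, -288.4, 116.3]
eef_rot: [180.0, -0.0, -180.0]
contact_force: [-0.6, 0.3, -1.4]
width: 0.278
```

>>> jog_arm(
  rows=[
    [0,0,0,0,0,0.04,-1],
    [0,0,0,0,0,0,-1],
    [0,0,0,0,0,0,-1],
    [0,0,0,0,0,0,-1],
    [0,0,0,0,0,0,-1],
  ],
)

```text
time: 25.43
tool_pos: [609.1, -288.4, 116.0]
eef_rot: [-180.0, 0.0, -180.0]
contact_force: [0.2, -0.2, -1.5]
width: 0.284
```

>>> jog_arm(
  rows=[
    [0,0,0,0,0,0.03,-1],
    [0,0,0,0,0,0.03,-1],
    [0,0,0,0,0,0,-1],
    [0,0,0,0,0,0,-1],
    [0,0,0,0,0,0,-1],
  ],
)

```text
time: 25.85
tool_pos: [609.2, -288.4, 115.8]
eef_rot: [-180.0, 0.0, -180.0]
contact_force: [-1.2, -0.5, 1.5]
width: 0.279
```

>>> jog_arm(
  rows=[
    [0,0,0,0,0,0.03,-1],
    [0,0,0,0,0,0,-1],
    [0,0,0,0,0,0,-1],
    [0,0,0,0,0,0,-1],
    [0,0,0,0,0,0,-1],
  ],
)

```text
time: 26.27
tool_pos: [609.2, -288.5, 115.8]
eef_rot: [-180.0, 0.0, -180.0]
contact_force: [-3.2, 1.4, 5.6]
width: 0.278
```

>>> jog_arm(
  rows=[
    [0,0,0,0,0,0,-0.3],
    [0,0,0,0,0,0,-0.1],
    [0,0,0,0,0,0,0.2],
    [0,0,0,0,0,0,0.2],
    [0,0,0,0,0,0,0.2],
  ],
)

```text
time: 26.68
tool_pos: [609.1, -288.4, 114.6]
eef_rot: [180.0, -0.0, -180.0]
contact_force: [1.1, -1.0, 0.7]
width: 0.6
```

>>> jog_arm(
  rows=[
    [0,0,0,0,0,-0.5,0.2],
    [0,0,0,0,0,-1.5,0.2],
    [0,0,0,0,0,-2.5,0.2],
    [0,0,0,0,0,-3,0.2],
    [0,0,0,0,1,-1,0.2],
  ],
)

```text
time: 27.1
tool_pos: [611.3, -280.7, 207.1]
eef_rot: [-179.7, 0.5, 179.9]
contact_force: [0.9, 0.4, 0.5]
width: 0.602
```

>>> jog_arm(
  rows=[
    [0,0,0,-0.3,2.9,0,0.2],
    [0,0,0,-0.3,4,0,0.2],
    [0,0,0,-0.3,4,0,0.2],
    [0,0,0,-0.3,4,0,0.2],
    [0,0,0,0,4,0,0.2],
  ],
)

```text
time: 27.52
tool_pos: [621.2, -87.2, 200.9]
eef_rot: [180.0, 0.1, 180.0]
contact_force: [1.1, 0.0, 0.5]
width: 0.598
```

>>> jog_arm(
  rows=[
    [0,0,0,0,4,0,0.2],
    [0,0,0,0,4,0,0.2],
    [0,0,0,0,4,0,0.2],
    [0,0,0,0,3.5,0,0.2],
    [0,0,0,0,2,0,0.2],
  ],
)

```text
time: 27.93
tool_pos: [620.4, 89.8, 200.9]
eef_rot: [179.9, 0.1, -179.8]
contact_force: [0.7, -0.1, 0.3]
width: 0.6
```

>>> jog_arm(
  rows=[
    [0,0,0,0,1.5,0,0.2],
    [0,0,0,0,0,0,0.2],
    [0,0,0,0,0,0,0.2],
    [0,0,0,0,0,0,0.2],
    [0,0,0,0,0,0,0.2],
  ],
)

```text
time: 28.35
tool_pos: [621.1, 99.3, 200.1]
eef_rot: [-180.0, 0.0, 179.9]
contact_force: [-0.3, -0.1, 0.6]
width: 0.596
```

```bash
cat > chk.py <<'E'
from h import *
p,W=look("side"); s=sense(); print(s["tool_pos"].round(1),s["width"])
z=W[...,2]
def disc(lid,xy,z0):
    a=W[near(W,xy,55)&colmask(p)[lid]&(z>z0-3)&(z<z0+4)]
    print(lid,((np.percentile(a,1,0)+np.percentile(a,99,0))/2).round(1),(np.percentile(a,99,0)-np.percentile(a,1,0)).round(0),np.linalg.lstsq(np.c_[a[:,:2]-a[:,:2].mean(0),np.ones(len(a))],a[:,2],rcond=None)[0].round(3))
disc("white",(609,-288),126); disc("green",(481,260),126)
for t in((620,100,31),(463,-79,126)):
    try: disc("red",t[:2],t[2])
    except Exception as e: print("no red at",t)
for c in((482,260.5),(610,-288),(463,-79)): print("can",circ(W[near(W,c,75)&(z>20)&(z<95)],55))
E
python3 chk.py
```

```text
[621.2  99.3 200.1] 0.6005569290677412
white [ 608.1 -289.2  126.3] [82. 81.  6.] [-3.00000e-03  2.00000e-03  1.26181e+02]
green [478.7 257.  126.3] [79. 78.  6.] [ 3.00000e-03 -4.00000e-03  1.26111e+02]
red [620.   98.4  31.3] [77. 78.  6.] [-4.0000e-03 -6.0000e-03  3.0454e+01]
no red at (463, -79, 126)
can (array([482. , 260.1]), 0.8)
can (array([ 609.8, -288.4]), 0.5)
can (array([462.1, -80.7]), 2.0)
```

Both placed lids are level and home (disc z 126, as at the start). Now for the red lid.

>>> jog_arm(
  rows=[
    [0,0,0,0.05,0.1,2,0.2],
    [0,0,0,0,0,3.5,0.2],
    [0,0,0,0,0,4,0.2],
    [0,0,0,0,0,3.5,0.2],
    [0,0,0,0,0,2.5,0.2],
  ],
)

```text
time: 28.82
tool_pos: [618.6, 100.2, 41.2]
eef_rot: [-180.0, -0.2, 179.9]
contact_force: [-0.5, -1.0, 0.1]
width: 0.599
```

>>> jog_arm(
  rows=[
    [0,0,0,0,0,1.5,0.2],
    [0,0,0,0,0,0.7,0.2],
    [0,0,0,0,0,0.2,0.2],
    [0,0,0,0,0,0,0.2],
    [0,0,0,0,0,0,0.2],
  ],
)

```text
time: 29.23
tool_pos: [621.9, 101.3, 22.8]
eef_rot: [180.0, 0.2, 180.0]
contact_force: [1.0, -0.5, 0.2]
width: 0.603
```

>>> jog_arm(
  rows=[
    [0,0,0,0,0,0.2,0.2],
    [0,0,0,0,0,0.1,0],
    [0,0,0,0,0,0,-0.2],
    [0,0,0,0,0,0,-0.4],
    [0,0,0,0,0,0,-1],
  ],
)

```text
time: 29.65
tool_pos: [621.0, 101.5, 18.9]
eef_rot: [-180.0, 0.1, -180.0]
contact_force: [-0.8, -1.3, 1.8]
width: 0.276
```

>>> jog_arm(
  rows=[
    [0,0,0,0,0,0,-1],
    [0,0,0,0,0,0,-1],
    [0,0,0,0,0,0,-1],
    [0,0,0,0,0,0,-1],
    [0,0,0,0,0,0,-1],
  ],
)

```text
time: 30.07
tool_pos: [621.0, 101.5, 18.8]
eef_rot: [-180.0, 0.1, -180.0]
contact_force: [-1.0, -1.8, 5.7]
width: 0.285
```

>>> jog_arm(
  rows=[
    [0,0,0,0,0,-0.5,-1],
    [0,0,0,0,0,-1.5,-1],
    [0,0,0,0,0,-3,-1],
    [0,0,0,0,0,-4,-1],
    [0,0,0,0,0,-4,-1],
  ],
)

```text
time: 30.48
tool_pos: [619.0, 101.7, 148.2]
eef_rot: [-180.0, -0.2, -180.0]
contact_force: [1.5, 1.0, -1.9]
width: 0.275
```

>>> jog_arm(
  rows=[
    [0,0,0,0,0,-4,-1],
    [0,0,0,0,0,-2,-1],
    [0,0,0,0.8,-0.9,-0.5,-1],
    [0,0,0,2,-2.3,0,-1],
    [0,0,0,2.6,-3,0,-1],
  ],
)

```text
time: 30.9
tool_pos: [565.5, 39.7, 212.2]
eef_rot: [180.0, -0.1, -179.8]
contact_force: [0.2, -0.8, -1.3]
width: 0.28
```

>>> jog_arm(
  rows=[
    [0,0,0,2.6,-3,0,-1],
    [0,0,0,2.6,-3,0,-1],
    [0,0,0,2.6,-3,0,-1],
    [0,0,0,1.8,-2,0,-1],
    [0,0,0,0.8,-0.8,0,-1],
  ],
)

```text
time: 31.32
tool_pos: [458.8, -80.3, 210.8]
eef_rot: [180.0, -0.2, 179.8]
contact_force: [0.5, 0.4, -1.5]
width: 0.273
```

>>> jog_arm(
  rows=[
    [0,0,0,0,0,0,-1],
    [0,0,0,0,0,0,-1],
    [0,0,0,0,0,0,-1],
    [0,0,0,0,0,0,-1],
    [0,0,0,0,0,0,-1],
  ],
)

```text
time: 31.73
tool_pos: [463.1, -77.6, 212.8]
eef_rot: [180.0, -0.0, -179.9]
contact_force: [-0.3, 0.3, -1.3]
width: 0.278
```

```bash
python3 held.py red 463 -79 0
```

```text
tool [463.  -77.7 212.8] [ 0.1 -0.4 -0.9] 0.28
disc [461.2 -79.6 223.4] [76. 78.  8.] tilt [4.00000e-03 5.00000e-03 2.24149e+02]
body (array([462.1, -80.6]), 1.9) 1927
rim box [462.6 -80.2 117.4]
```

>>> jog_arm(
  rows=[
    [0,0,0,0,-0.15,1,-1],
    [0,0,0,0,0,2,-1],
    [0,0,0,0,0,2,-1],
    [0,0,0,0,0,1.5,-1],
    [0,0,0,0,0,0.8,-1],
  ],
)

```text
time: 32.2
tool_pos: [461.0, -79.2, 136.7]
eef_rot: [179.9, -0.3, -180.0]
contact_force: [-0.3, 0.6, -2.2]
width: 0.284
```

>>> jog_arm(
  rows=[
    [0,0,0,0,0,0.4,-1],
    [0,0,0,0,0,0.3,-1],
    [0,0,0,0,0,0.3,-1],
    [0,0,0,0,0,0,-1],
    [0,0,0,0,0,0,-1],
  ],
)

```text
time: 32.62
tool_pos: [463.1, -80.1, 130.8]
eef_rot: [-180.0, 0.1, -180.0]
contact_force: [-0.7, 0.6, -1.0]
width: 0.278
```

>>> jog_arm(
  rows=[
    [0,0,0,0,0,0.3,-1],
    [0,0,0,0,0,0.2,-1],
    [0,0,0,0,0,0.2,-1],
    [0,0,0,0,0,0,-1],
    [0,0,0,0,0,0,-1],
  ],
)

```text
time: 33.03
tool_pos: [462.4, -79.9, 122.8]
eef_rot: [180.0, -0.0, -180.0]
contact_force: [-0.3, 0.2, -1.7]
width: 0.279
```

>>> jog_arm(
  rows=[
    [0,0,0,0,0,0.2,-1],
    [0,0,0,0,0,0.2,-1],
    [0,0,0,0,0,0.1,-1],
    [0,0,0,0,0,0,-1],
    [0,0,0,0,0,0,-1],
  ],
)

```text
time: 33.45
tool_pos: [462.4, -79.9, 117.8]
eef_rot: [180.0, -0.0, -180.0]
contact_force: [0.4, 0.5, -1.3]
width: 0.28
```

>>> jog_arm(
  rows=[
    [0,0,0,0,0,0.1,-1],
    [0,0,0,0,0,0.05,-1],
    [0,0,0,0,0,0.05,-1],
    [0,0,0,0,0,0,-1],
    [0,0,0,0,0,0,-1],
  ],
)

```text
time: 33.87
tool_pos: [462.6, -79.9, 116.0]
eef_rot: [180.0, -0.0, -180.0]
contact_force: [0.4, -0.1, -1.0]
width: 0.278
```

>>> jog_arm(
  rows=[
    [0,0,0,0,0,0.04,-1],
    [0,0,0,0,0,0.03,-1],
    [0,0,0,0,0,0,-1],
    [0,0,0,0,0,0,-1],
    [0,0,0,0,0,0,-1],
  ],
)

```text
time: 34.28
tool_pos: [462.6, -80.0, 115.3]
eef_rot: [-180.0, 0.0, -180.0]
contact_force: [-0.7, 0.3, -2.1]
width: 0.275
```

>>> jog_arm(
  rows=[
    [0,0,0,0,0,0.03,-1],
    [0,0,0,0,0,0.02,-1],
    [0,0,0,0,0,0,-1],
    [0,0,0,0,0,0,-1],
    [0,0,0,0,0,0,-1],
  ],
)

```text
time: 34.7
tool_pos: [462.6, -80.0, 114.9]
eef_rot: [-180.0, 0.0, -180.0]
contact_force: [-0.7, 0.1, -1.2]
width: 0.279
```

>>> jog_arm(
  rows=[
    [0,0,0,0,0,0.03,-1],
    [0,0,0,0,0,0,-1],
    [0,0,0,0,0,0,-1],
    [0,0,0,0,0,0,-1],
    [0,0,0,0,0,0,-1],
  ],
)

```text
time: 35.12
tool_pos: [462.7, -80.0, 114.8]
eef_rot: [-180.0, 0.0, -180.0]
contact_force: [-1.4, -0.5, 1.9]
width: 0.276
```

>>> jog_arm(
  rows=[
    [0,0,0,0,0,0.03,-1],
    [0,0,0,0,0,0,-1],
    [0,0,0,0,0,0,-1],
    [0,0,0,0,0,0,-1],
    [0,0,0,0,0,0,-1],
  ],
)

```text
time: 35.53
tool_pos: [462.7, -80.0, 114.8]
eef_rot: [-180.0, 0.0, -180.0]
contact_force: [-3.6, -0.0, 5.1]
width: 0.279
```

>>> jog_arm(
  rows=[
    [0,0,0,0,0,0,-0.3],
    [0,0,0,0,0,0,-0.1],
    [0,0,0,0,0,0,0.2],
    [0,0,0,0,0,0,0.2],
    [0,0,0,0,0,0,0.2],
  ],
)

```text
time: 35.95
tool_pos: [462.5, -79.9, 113.9]
eef_rot: [180.0, -0.0, -180.0]
contact_force: [-0.1, -0.2, -0.0]
width: 0.6
```

>>> jog_arm(
  rows=[
    [0,0,0,0,0,-0.5,0.2],
    [0,0,0,0,0,-1.5,0.2],
    [0,0,0,0,0,-3,0.2],
    [0,0,0,0,0,-4,0.2],
    [0,0,0,0,0,-4,0.2],
  ],
)

```text
time: 36.37
tool_pos: [461.7, -79.7, 244.9]
eef_rot: [180.0, -0.1, -180.0]
contact_force: [1.7, -1.0, -0.2]
width: 0.599
```

>>> jog_arm(
  rows=[
    [0,0,0,0,1,-2,0.2],
    [0,0,0,0,2,0,0.2],
    [0,0,0,0,3.5,0,0.2],
    [0,0,0,0,3.5,0,0.2],
    [0,0,0,0,3.5,0,0.2],
  ],
)

```text
time: 36.78
tool_pos: [462.5, 56.2, 265.0]
eef_rot: [180.0, 0.1, 179.9]
contact_force: [1.2, -0.1, -0.3]
width: 0.596
```

>>> jog_arm(
  rows=[
    [0,0,0,0,2,0,0.2],
    [0,0,0,0,0,0,0.2],
    [0,0,0,0,0,0,0.2],
    [0,0,0,0,0,0,0.2],
    [0,0,0,0,0,0,0.2],
  ],
)

```text
time: 37.2
tool_pos: [462.6, 74.1, 264.3]
eef_rot: [-180.0, 0.0, 179.9]
contact_force: [-0.3, -0.5, 0.4]
width: 0.601
```

```bash
python3 chk.py
python3 - <<'E'
from h import *
p,_=read_camera("side"); q,_=read_camera("top")
cv2.imwrite("pics/end.png",cv2.vconcat([p,q])[::,:,::-1][::,:]) 
cv2.imwrite("pics/end.png",cv2.resize(cv2.imread("pics/end.png"),(400,600)))
cv2.imwrite("pics/ends.png",p[:,:,::-1])
E
```

```text
[462.6  74.  264.3] 0.6009268150090603
white [ 607.6 -289.7  126.3] [83. 82.  6.] [1.00000e-03 1.00000e-03 1.26156e+02]
green [478.7 256.7 126.3] [79. 78.  6.] [ 3.00000e-03 -6.00000e-03  1.26154e+02]
no red at (620, 100, 31)
red [460.9 -82.4 126.4] [81. 80.  6.] [-1.00000e-03 -2.00000e-03  1.26164e+02]
can (array([482. , 260.2]), 0.8)
can (array([ 609.9, -288.5]), 0.5)
can (array([ 397.6, -151.8]), 10.4)
```

View pics/ends.png

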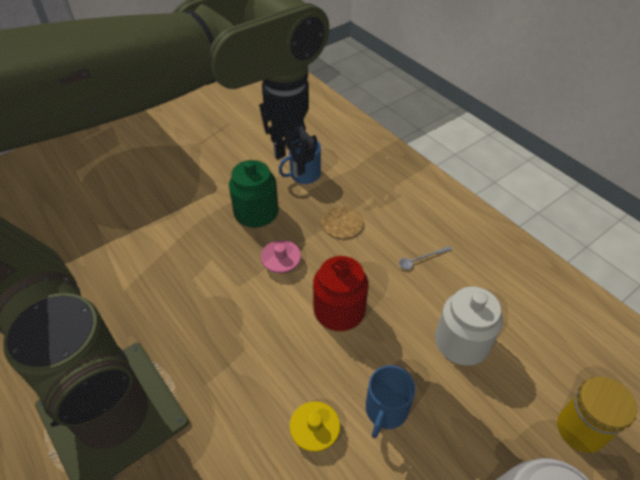

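View pics/end.png

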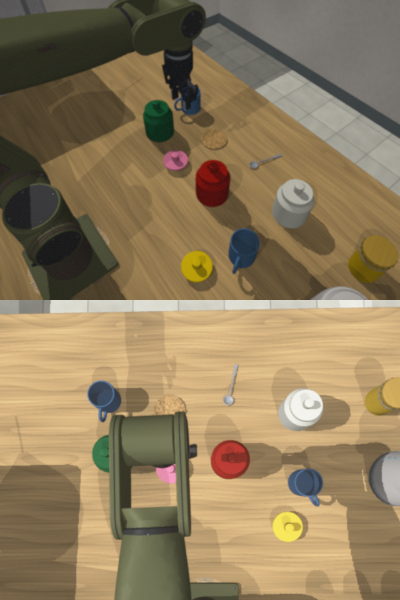

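Each canister at (253,190), (341,292) and (470,325) now carries its own colour's lid. The mugs, spoon and coaster are where they were, and the arm is clear. Handing in.

```bash
python3 -c "
from rig import *
print(job_done())"
```

```text
the job is handed in; nothing more can be done
None
```

Each canister now has the lid of its own colour, and the job was handed in at about 37 s. The red lid waited on the coaster while green went to green and white to white, then it went home to red. Every lid was lowered until the wrist force showed contact (about 5–6 N) before I let go.

**Lids:** the last side-camera check had all three disc tops at z ≈ 126 mm, the same as the seated lids at the start. Slopes were 0.006 or less, so they are level.

**Canisters:** the green and white ones measured within 0.5 mm of where they started. The final body fit for the red one failed because the nearby mug spoiled it. Its lid and the pictures show it in place, but I have no precise final position for it.

**Mugs, teaspoon and coaster:** by eye in the final side picture they are where they were; I did not measure them. In the last top view the arm hid part of the coaster and the green canister.

**Problems on the way:**
- The first grasp of the red lid closed on air. The images put the fingertips about 17 mm higher than the reported TCP, so I gripped lower from then on.
- The red lid sat about 1–2 mm off the coaster's centre by my measurements.

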